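Make up the blue die set in the die tray

TASK

Make up the blue set in the wooden die tray: stand each of the three blue cutting dies squarely on the tray panel that shows its own outline. Someone left the orange rectangular die, of another size, in that tray, so take it out and set it in the middle of the orange-rimmed dish. The dies are to be set down, not dropped, all end up standing flat and still, and the orange round die on the leather and the steel weight stay where they are.

Things in the scene. Friction and masses are not known exactly. Their poses are not given: they have to be found in the camera images.
- die_blue_round: Blue leather-cutting die: steel band 32 mm high bent to a circle of 62 mm outside diameter, open inside, back rim and a bridge bar on top painted blue, bare edge down. About 220 g. It can be gripped across its outside in any direction. Loose. Origin: centre of its underside; z up.
- die_blue_rect: Blue leather-cutting die: steel band 32 mm high bent to a rectangle 86 mm (its x) by 54 mm (its y) outside, corners cut 6 mm, open inside, back rim and two bridge bars on top painted blue, bare edge down. About 270 g. Grip across the 54 mm. Loose. Origin: centre of its underside; z up, x along its length.
- die_blue_hex: Blue leather-cutting die: steel band 32 mm high bent to a long hexagon, 92 mm (its x) between its 90 degree points by 52 mm (its y) outside, parallel sides 40 mm long, open inside, back rim and two bridge bars on top painted blue, bare edge down. About 240 g. Grip across the 52 mm. Loose. Origin: centre of its underside; z up, x along its length.
- die_orange_rect: Orange leather-cutting die: steel band 32 mm high bent to a rectangle 76 mm (its x) by 48 mm (its y) outside, corners cut 6 mm, open inside, back rim and two bridge bars on top painted orange, bare edge down. About 230 g. Grip across the 48 mm. At the start it stands on one of the tray's panels, not always the rectangular one. Loose. Origin: centre of its underside; z up, x along its length.
- die_orange_round: Orange leather-cutting die: steel band 32 mm high bent to a circle of 54 mm outside diameter, open inside, back rim and a bridge bar on top painted orange, bare edge down. About 180 g. At the start it stands on a flat piece of tan leather 1 mm thick, ready to cut; it is to stay there. Loose. Origin: centre of its underside; z up.
- panel_round: White panel in the wooden die tray, 122 (x) by 108 (y) by 3 mm, dark solid outline of a circle, for the round die, at its centre. Fixed. Origin: centre of its underside; its top, where the die stands, is 3 mm above that, 7 mm above the bench. Three panels lie side by side along y, 113 mm apart, in any sequence; the tray rim rises 7 mm above them.
- panel_rect: White panel in the wooden die tray, 122 (x) by 108 (y) by 3 mm, dark solid outline of a rectangle, for the rectangular die, at its centre, its length along x. Fixed. Origin: centre of its underside; its top, where the die stands, is 3 mm above that, 7 mm above the bench. Three panels lie side by side along y, 113 mm apart, in any sequence; the tray rim rises 7 mm above them.
- panel_hex: White panel in the wooden die tray, 122 (x) by 108 (y) by 3 mm, dark solid outline of a long hexagon, for the hexagonal die, at its centre, its length along x. Fixed. Origin: centre of its underside; its top, where the die stands, is 3 mm above that, 7 mm above the bench. Three panels lie side by side along y, 113 mm apart, in any sequence; the tray rim rises 7 mm above them.
- dish: Round shallow plastic dish on the bench, white floor and orange rim, 128 mm across outside, 120 mm inside, floor 3 mm thick, rim 10 mm high. Fixed. Origin: centre of its underside.
- weight: Dark steel pattern weight with a knob on top, 58 mm across and 50 mm high, 0.6 kg, loose on the bench. A bystander. Origin: centre of its underside.
Not all that is in view belongs to the job. Leave any green, red or turquoise look-alike of the panel_round alone.

How it is judged:
At the end, for the whole second after the job is handed in: Blue dies flat and still on their own panels: within 12 mm of centre, rectangle and hexagon within 0.21 rad of the outline (either way round); orange rectangle flat and still in the dish within 18 mm of its centre; orange round die and weight within 15 mm of their starts. Flat: within 0.06 rad (horizontal distance between die_blue_round and panel_round below 0.012 m and z of die_blue_round in the frame of panel_round below 0.007 m and angle between each of die_blue_round, die_blue_rect, die_blue_hex, die_orange_rect's own z axis and vertical below 0.06 rad and linear speed of each of die_blue_round, die_blue_rect, die_blue_hex, die_orange_rect below 0.01 m/s and angular speed of each of die_blue_round, die_blue_rect, die_blue_hex, die_orange_rect below 0.1 rad/s and horizontal distance between die_blue_rect and panel_rect below 0.012 m and z of die_blue_rect in the frame of panel_rect below 0.007 m and angle between the x axis of die_blue_rect and the x axis of panel_rect, either way round below 0.21 rad and horizontal distance between die_blue_hex and panel_hex below 0.012 m and z of die_blue_hex in the frame of panel_hex below 0.007 m and angle between the x axis of die_blue_hex and the x axis of panel_hex, either way round below 0.21 rad and horizontal distance between die_orange_rect and dish below 0.018 m and z of die_orange_rect in the frame of dish below 0.007 m and distance of each of die_orange_round, weight from where it was at the start of the episode below 0.015 m); the robot touches nothing.
It fails at once if a die is dropped (it falls faster than 0.7 m/s with no finger on it, as from more than about 25 mm) ((linear speed of die_blue_round above 0.7 m/s and not (contact force between the fingers and die_blue_round above 0.05 N)) or (linear speed of die_blue_rect above 0.7 m/s and not (contact force between the fingers and die_blue_rect above 0.05 N)) or (linear speed of die_blue_hex above 0.7 m/s and not (contact force between the fingers and die_blue_hex above 0.05 N)) or (linear speed of die_orange_rect above 0.7 m/s and not (contact force between the fingers and die_orange_rect above 0.05 N))).
It fails at once if the orange round die is pushed more than 15 mm from its place or tipped over (distance of die_orange_round from where it was at the start of the episode above 0.015 m or angle between die_orange_round's own z axis and vertical above 0.5 rad).
It fails at once if the steel weight is pushed more than 15 mm from its place or tipped over (distance of weight from where it was at the start of the episode above 0.015 m or angle between weight's own z axis and vertical above 0.5 rad).
It also fails if it takes over 99 s, if anything falls off the work surface, if the arm or the gripper's body presses on something with over 40 N, if the wrist force passes 120 N, or if a joint passes its speed limit or range.

ROBOT

A 6-joint arm with a two-finger parallel gripper is mounted at the origin on the work surface. World frame = base frame: x ahead of the robot, y to its left, z up, the work surface at z = 0. Lengths are in m, angles in rad, forces in N, time in s.
With the tool pointing down it reaches from about 0.375 to 0.975 m from the base axis. Payload 3.8 kg.
Tool frame: the origin (TCP) lies where the fingers leave the gripper's body, on its centre line; the fingertips stand 73 mm ahead of it and the grasp point (between the pads) lies 54 mm ahead of it; z points along the fingers, y is the line along which they close (so a half turn about z gives the same grasp; the last joint's range is limited). The gripper opens to 85 mm and grips with 20 to 120 N. Pads are 22 mm wide; open, the fingers measure 114 mm over their backs; the gripper's body (76 mm by 85 mm) begins 54 mm behind the grasp point. The pads swing forward as they close: fully open they stand 13 mm farther back than shut.
Start: joints at [-1.324, 0.264, 1.604, -0, 1.274, -0.037], TCP at [0.189, -0.648, 0.304] pointing down, gripper open.
Joint ranges: [-2.63, 2.63], [-0.94, 2.18], [0.31, 2.57], [-1.31, 4.45], [0, 2.66], [-2.55, 2.55]. Speed limits (rad/s): [2.57, 2.57, 3.14, 3.14, 3.14, 3.14].

INTERFACE

Orientations are given as a rotation vector (axis times angle).
In Python, from workcell import read_state, viewer, bot gives the robot as it stands.
- The arm moves only by the tool jog_arm, never from a script. Its argument "increments" is a list that holds one entry, the list of rows, each a list of 7 numbers: the shift along the tool's x, y, z in units of 30 mm (1.0 is 30 mm), then the turn, a rotation vector about the tool's x, y, z in units of 6 degrees (1.0 is 6 degrees), then the opening, from -1 (shut) to 1 (fully open). A call has exactly 5 rows; each row shifts and turns the commanded pose from where the row before left it, along the tool's axes as they then stand; what a row does not reach is not made up. A row lasts 1/12 s, in which the tool goes at most 41.7 mm and 7.16 degrees, less where a joint would pass 70% of its speed; a pose out of reach is approached as far as the arm can. A call is refused whole if a number of a shift passes 1 or a number of a turn 1, either way. A call with a gripper value outside its range is refused whole. The fingers move at their own pace and stop on an object; "force" is the grip in N (left out, the last holds). Time passes only in rows, so rows that do not move let the fingers close, or fill a call up. It gives the time, the measured TCP pose, the force, the opening and the grip force at its end, in the units of the state.
- read_state(): the state, without advancing time (a new reading comes with each control period).
- viewer.read_camera(name): name is "scene" or "top" or "wrist"; returns (picture, depth): 480x640x3 uint8, blue, green, red; 480x640 float32, m along the optical axis (not along the pixel's ray), 0 where there is no reading.
- viewer.camera_params(name): a dict with "fx", "fy", "cx", "cy" (pixels), "k1" (the pictures are not rectified: a ray, as slopes to the right and down, at radius r is drawn at 1 + k1 r^2 times it, then the intrinsics apply), "R" (3x3) and "t" (3): a world point X has camera coordinates R X + t; the wrist camera has in their place "hand_eye" (4x4, takes a point from camera to tool coordinates, whose origin is the TCP and whose axes are the flange's). Camera axes: x right, y down, z forward; pixel columns grow to the right and rows downward; lengths in m; the calibration is good to about 2 mm. A picture is of the moment at which its call begins: read the wrist's pose just before it. camera_params takes no time and is no camera call.
- bot.finish_job(): hands the job in; it is judged then, once.
The state is a dict: "time": time; "q": joint angles; "joint_vel": joint speeds; "joint_torque": joint torques, N m; "tool_pos": TCP position; "tcp_rot": TCP orientation; "wrist_force": force on the tool from outside, world axes, zero at the start; "torque": the same for the moment, N m; "width": opening from 0.0 (shut) to 1.0 (fully open); "grip_force": force on a finger pad.
Only numpy, scipy, OpenCV 4.12 (cv2) and the standard library are available. Lean on these libraries where they do the work, as an engineer would, in place of code of your own. Each camera call takes 0.05 s, during which the arm holds its last target. There are 200 camera calls.

## Working session

There is one attempt and no reset: what is moved stays moved. The work goes in short steps, Python scripts to look and compute and a tool call to move; the robot and the scene stay as the last step left them, time stands still between calls to the robot, and variables do not carry over. Pictures are saved under pics/ and viewed, at most 14 in all, crops included, and the job is handed in when it is done.

Besides the shell and the picture viewer there is one more tool, called after ">>>" in YAML: its name, and indented under it one key for each argument. jog_arm: Moves the arm, as the interface text tells. Its arguments: {"type":"object","properties":{"increments":{"type":"array","items":{"type":"array","items":{"type":"array","items":{"type":"number"}}}},"force":{"type":"number"}},"required":["increments"]}

```bash
ls; mkdir -p pics; python3 - <<'E'
from workcell import read_state, viewer
import cv2,numpy as np
s=read_state();print(s)
for n in("top","scene"):
    p,d=viewer.read_camera(n);cv2.imwrite(f"pics/{n}0.png",p);np.save(f"{n}0.npy",d);print(n,viewer.camera_params(n))
print(viewer.camera_params("wrist"))
E
```

```text
pics
{'time': 0.0, 'q': array([-1.32394144e+00,  2.64784801e-01,  1.60541890e+00,  1.89514078e-05,
        1.27371032e+00, -3.69050398e-02]), 'joint_vel': array([ 1.20110939e-03, -2.14040206e-05,  1.09972016e-03, -5.70460322e-04,
       -9.50962883e-04,  1.33862460e-03]), 'joint_torque': array([ 8.76603717e-04, -5.15106869e+01, -3.67311358e+01,  7.77693822e-05,
        1.31412360e-02, -8.20197670e-06]), 'tool_pos': array([ 0.18883339, -0.64743428,  0.30251628]), 'tcp_rot': array([-3.10773960e+00, -4.43899774e-01,  3.53517985e-04]), 'wrist_force': array([ 0.4674732 , -0.41657785,  0.39021371]), 'torque': array([0.02090774, 0.02348372, 0.04002383]), 'grip_force': 0.0, 'width': 0.9996670719247023}
top {'fx': 502.53152667718285, 'fy': 502.53152667718285, 'cx': 322.75049704173904, 'cy': 244.61667620282483, 'k1': -0.09392651871563168, 'R': array([[-0.02099768, -0.99975447, -0.00707769],
       [-0.99480074,  0.02159821, -0.09952393],
       [ 0.09965236,  0.00495112, -0.99501   ]]), 't': array([0.08997645, 0.43887567, 1.06310916])}
scene {'fx': 524.7914147649013, 'fy': 524.7914147649013, 'cx': 320.9253273397802, 'cy': 233.17325371239534, 'k1': -0.020514919768385594, 'R': array([[ 0.32343039,  0.94622101, -0.00765372],
       [ 0.70574085, -0.24660346, -0.66416608],
       [-0.63033534,  0.20940995, -0.74754587]]), 't': array([-0.2041852 , -0.27365809,  1.44076346])}
{'fx': 423.83368705555677, 'fy': 423.83368705555677, 'cx': 315.7603500074658, 'cy': 240.99664034186185, 'k1': 0.020626628351341148, 'hand_eye': array([[ 2.26396530e-04, -9.63669666e-01, -2.67096842e-01,
         6.75236178e-02],
       [ 9.99999943e-01,  1.51196272e-04,  3.02112354e-04,
         1.60109067e-04],
       [-2.50752465e-04, -2.67096895e-01,  9.63669646e-01,
        -7.01053055e-02],
       [ 0.00000000e+00,  0.00000000e+00,  0.00000000e+00,
         1.00000000e+00]])}
```

View pics/top0.png

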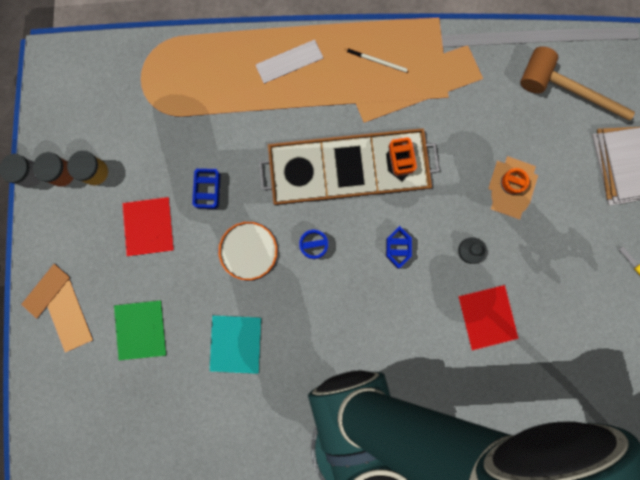

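View pics/scene0.png

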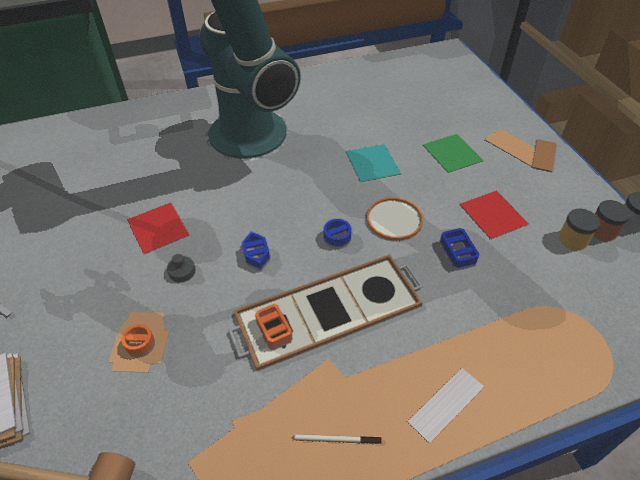

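The top view shows the tray panels: round at (299,171), rectangle at (349,166), and hexagon at (402,160) with the orange die on it. The blue rectangle is at (207,188), the blue round at (314,244) and the blue hexagon at (400,247). The dish is at (249,250), the weight at (473,249) and the orange round at (516,181).

```bash
cat >h.py <<'E'
import numpy as np,cv2
from scipy.spatial.transform import Rotation as Ro
from workcell import read_state,viewer
def rays(n,uv,s=None):
    c=viewer.camera_params(n);K=np.array([[c['fx'],0,c['cx']],[0,c['fy'],c['cy']],[0,0,1]])
    p=cv2.undistortPoints(np.float64(uv).reshape(-1,1,2),K,np.array([c['k1'],0,0,0,0.])).reshape(-1,2)
    p=np.c_[p,np.ones(len(p))]
    if n=='wrist':
        T=np.eye(4);T[:3,:3]=Ro.from_rotvec(s['tcp_rot']).as_matrix();T[:3,3]=s['tool_pos'];T=T@c['hand_eye']
        return T[:3,3],p@T[:3,:3].T
    return -c['R'].T@c['t'],p@c['R']
def plane(n,uv,z,s=None):
    o,d=rays(n,uv,s);return o+d*((z-o[2])/d[:,2])[:,None]
def masks(img):
    h=cv2.cvtColor(img,cv2.COLOR_BGR2HSV);H,S,V=cv2.split(h)
    return dict(blue=(H>110)&(H<130)&(S>150)&(V>60),orange=(H>4)&(H<14)&(S>190)&(V>120),dark=V<50)
def blobs(n,img,col,z,s=None,mina=60,box=None):
    m=np.uint8(masks(img)[col])
    if box: k=np.zeros_like(m);k[box[1]:box[3],box[0]:box[2]]=1;m*=k
    m=cv2.morphologyEx(m,cv2.MORPH_CLOSE,np.ones((5,5)))
    N,L,st,c=cv2.connectedComponentsWithStats(m);out=[]
    for i in range(1,N):
        if st[i,4]<mina: continue
        v,u=np.nonzero(L==i);P=plane(n,np.c_[u,v],z,s)[:,:2]
        (cx,cy),(w,h),a=cv2.minAreaRect(np.float32(P*1000))
        if w<h:w,h,a=h,w,a+90
        a=(a+90)%180-90
        print(col,'px',c[i].round(),'n',st[i,4],'ctr',round(cx,1),round(cy,1),'mean',(P.mean(0)*1000).round(1),'size',round(w,1),round(h,1),'ang',round(a,1))
E
python3 - <<'E'
from h import *
img=cv2.imread('pics/top0.png')
blobs('top',img,'blue',.032,box=(150,120,450,280))
blobs('top',img,'orange',.039,box=(380,120,430,190))
blobs('top',img,'orange',.033,box=(490,150,540,210))
blobs('top',img,'orange',.010,box=(210,210,285,290))
blobs('top',img,'dark',.007,box=(275,135,425,195))
blobs('top',img,'dark',.05,box=(450,230,490,270))
E
```

```text
blue px [206. 187.] n 742 ctr 568.7 333.3 mean [571.3 333.5] size 86.9 56.2 ang -2.6
blue px [399. 247.] n 660 ctr 431.2 -82.6 mean [431.6 -82.4] size 67.4 63.5 ang -46.7
blue px [313. 244.] n 453 ctr 441.6 100.3 mean [442.5 100.9] size 60.3 57.9 ang -1.3
orange px [402. 156.] n 646 ctr 629.8 -96.3 mean [629.1 -96.2] size 75.4 50.4 ang 8.7
orange px [516. 180.] n 530 ctr 573.5 -347.0 mean [ 572.6 -346.1] size 57.7 56.5 ang 62.2
dark px [349. 166.] n 902 ctr 617.1 18.6 mean [616.9  18.6] size 85.5 53.9 ang 4.8
dark px [402. 155.] n 62 ctr 640.3 -101.4 mean [ 640.3 -101.2] size 26.6 11.7 ang -81.3
dark px [298. 171.] n 583 ctr 608.3 131.2 mean [607.6 131.3] size 60.3 59.3 ang 88.6
dark px [476. 248.] n 118 ctr 424.7 -244.1 mean [ 422.9 -244.6] size 34.0 31.9 ang 88.7
```

```bash
cat >>h.py <<'E'
def head(s):
    x=Ro.from_rotvec(s['tcp_rot']).as_matrix()[:,0];return np.degrees(np.arctan2(x[1],x[0]))
def plan(x,y,z,h,p=None,h0=None):
    """turn first, then shift at heading h; prints totals in units"""
    s=read_state();p=s['tool_pos']*1000 if p is None else np.array(p);h0=head(s) if h0 is None else h0
    d=np.array([x,y,z])-p;a=np.radians(h)
    t=np.array([d[0]*np.cos(a)+d[1]*np.sin(a),d[0]*np.sin(a)-d[1]*np.cos(a),-d[2]])/30
    print('to',(x,y,z,h),'shift',t.round(2),'turn z',round((-(h-h0))/6,2),'rows',round(np.abs(t).max(),1))
E
python3 - <<'E'
from h import *
img=cv2.imread('pics/top0.png')
hsv=cv2.cvtColor(img,cv2.COLOR_BGR2HSV)
m=np.uint8((hsv[...,0]<18)&(hsv[...,1]>110));m[:210]=0;m[290:]=0;m[:,:205]=0;m[:,290:]=0
v,u=np.nonzero(m);P=plane('top',np.c_[u,v],.010)[:,:2]*1000
print(len(v),cv2.minEnclosingCircle(np.float32(P)),P.mean(0),cv2.fitEllipse(np.float32(P)))
print(head(read_state()))
plan(630,-96,190,8.7)
E
```

```text
449 ((432.35699462890625, 245.58657836914062), 65.63078308105469) [431.24910858 246.35307241] ((432.6528625488281, 245.3629150390625), (125.09127807617188, 125.5294418334961), 164.61561584472656)
16.258774543219747
to (630, -96, 190, 8.7) shift [ 17.32 -15.95   3.76] turn z 1.26 rows 17.3
```

>>> jog_arm:
  increments:
    - [[0,0,0,0,0,0.63,1],[0,0,0,0,0,0.63,1],[0.96,-0.886,0.2,0,0,0,1],[0.96,-0.886,0.2,0,0,0,1],[0.96,-0.886,0.2,0,0,0,1]]
  force: 60

```text
time: 0.52
tool_pos: [0.2624, -0.5552, 0.2849]
tcp_rot: [-3.132, -0.235, 0.0]
wrist_force: [1.0, -0.7, -0.0]
width: 0.997
grip_force: 0.0
```

>>> jog_arm:
  increments:
    - [[0.96,-0.886,0.2,0,0,0,1],[0.96,-0.886,0.2,0,0,0,1],[0.96,-0.886,0.2,0,0,0,1],[0.96,-0.886,0.2,0,0,0,1],[0.96,-0.886,0.2,0,0,0,1]]

```text
time: 0.93
tool_pos: [0.3851, -0.4011, 0.2552]
tcp_rot: [-3.132, -0.238, 0.001]
wrist_force: [-0.0, -0.1, -0.9]
width: 0.999
grip_force: 0.0
```

>>> jog_arm:
  increments:
    - [[0.96,-0.886,0.2,0,0,0,1],[0.96,-0.886,0.2,0,0,0,1],[0.96,-0.886,0.2,0,0,0,1],[0.96,-0.886,0.2,0,0,0,1],[0.96,-0.886,0.2,0,0,0,1]]

```text
time: 1.35
tool_pos: [0.5074, -0.2479, 0.2252]
tcp_rot: [-3.132, -0.238, 0.001]
wrist_force: [0.6, -1.4, -0.0]
width: 1.001
grip_force: 0.0
```

>>> jog_arm:
  increments:
    - [[0.96,-0.886,0.2,0,0,0,1],[0.96,-0.886,0.2,0,0,0,1],[0.96,-0.886,0.2,0,0,0,1],[0.96,-0.886,0.2,0,0,0,1],[0.96,-0.886,0.2,0,0,0,1]]

```text
time: 1.77
tool_pos: [0.6297, -0.0948, 0.1951]
tcp_rot: [-3.132, -0.239, 0.001]
wrist_force: [-0.1, -0.8, -1.0]
width: 1.0
grip_force: 0.0
```

```bash
python3 - <<'E'
from h import *
s=read_state();p,d=viewer.read_camera('wrist');cv2.imwrite('pics/w1.png',p)
blobs('wrist',p,'orange',.039,s,mina=300)
blobs('wrist',p,'dark',.007,s,mina=800)
plan(629.8,-96.3,87,8.7)
E
```

```text
orange px [339. 243.] n 2253 ctr 629.4 -98.3 mean [ 634.6 -107.1] size 65.8 41.5 ang 8.4
orange px [312. 270.] n 628 ctr 617.5 -94.7 mean [617.4 -94.8] size 19.2 12.5 ang -81.3
dark px [321. 426.] n 52741 ctr 512.6 -115.6 mean [ 489.7 -120.4] size 468.9 137.8 ang -81.3
to (629.8, -96.3, 87, 8.7) shift [-0.15  0.21  3.57] turn z 0.02 rows 3.6
```

View pics/w1.png

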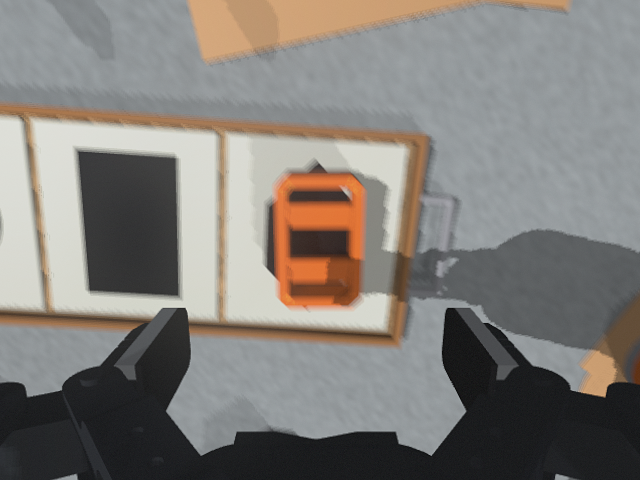

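The wrist view agrees: the orange die is centred near (320,240), on the hexagon panel. Next I descend and grip.

>>> jog_arm:
  increments:
    - [[-0.1,0.25,0.75,0,0,0,1],[0,0,0.75,0,0,0,1],[0,0,0.75,0,0,0,1],[0,0,0.75,0,0,0,1],[0,0,0.75,0,0,0,1]]

```text
time: 2.23
tool_pos: [0.6267, -0.1045, 0.0819]
tcp_rot: [-3.132, -0.239, 0.001]
wrist_force: [1.7, -0.5, -1.1]
width: 1.0
grip_force: 0.0
```

>>> jog_arm:
  increments:
    - [[0,0,0,0,0,0,-1],[0,0,0,0,0,0,-1],[0,0,0,0,0,0,-1],[0,0,0,0,0,0,-1],[0,0,0,0,0,0,-1]]

```text
time: 2.65
tool_pos: [0.6283, -0.1049, 0.0852]
tcp_rot: [3.132, 0.238, 0.005]
wrist_force: [0.2, 0.5, -2.5]
width: 0.55
grip_force: 63.2
```

>>> jog_arm:
  increments:
    - [[0,0,0,0,0,0,-1],[0,0,0,0,0,0,-1],[0,0,0,0,0,0,-1],[0,0,0,0,0,0,-1],[0,0,0,0,0,0,-1]]

```text
time: 3.07
tool_pos: [0.6282, -0.1049, 0.085]
tcp_rot: [3.132, 0.238, 0.004]
wrist_force: [0.1, 0.0, 6.4]
width: 0.553
grip_force: 64.5
```

>>> jog_arm:
  increments:
    - [[0,0,-0.5,0,0,0,-1],[0,0,-0.8,0,0,0,-1],[0,0,-0.8,0,0,0,-1],[0,0,-0.8,0,0,0,-1],[0,0,0,0,0,0,-1]]

```text
time: 3.48
tool_pos: [0.6301, -0.1051, 0.1756]
tcp_rot: [3.13, 0.238, 0.013]
wrist_force: [0.7, 0.5, -1.4]
width: 0.552
grip_force: 63.6
```

```bash
python3 - <<'E'
from h import *
s=read_state();print(s['time'],s['tool_pos'],s['width'],s['wrist_force'],s['joint_vel'].round(3))
p,d=viewer.read_camera('wrist');cv2.imwrite('pics/w2.png',p)
s=read_state();print(s['time'],s['tool_pos'],head(s))
plan(432,245.7,170,8.7)
E
```

```text
3.4833 [ 0.63009853 -0.1050998   0.17556994] 0.5521747608399604 [ 0.69437128  0.48892313 -1.40771588] [-0.001  0.036  0.031  0.002 -0.074  0.001]
3.5333 [ 0.62909308 -0.10489361  0.17311008] 8.70151725192306
to (432, 245.7, 170, 8.7) shift [ -4.73 -12.55   0.1 ] turn z 0.0 rows 12.5
```

View pics/w2.png

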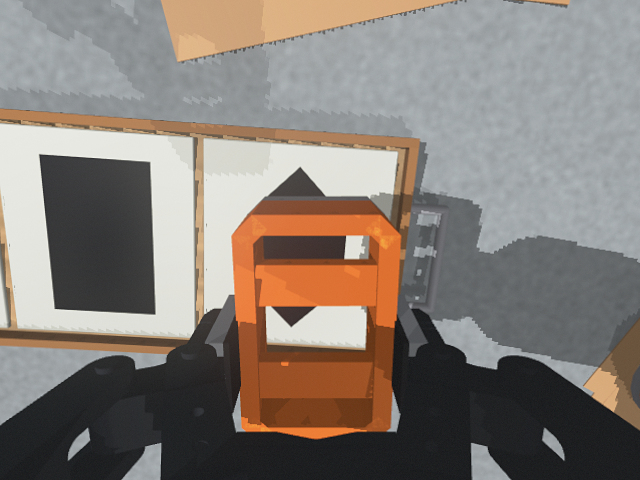

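The die is held squarely between the pads, as seen at (318,320). Now I carry it to the dish.

>>> jog_arm:
  increments:
    - [[-0.37,-0.965,0,0,0,0,-1],[-0.37,-0.965,0,0,0,0,-1],[-0.37,-0.965,0,0,0,0,-1],[-0.37,-0.965,0,0,0,0,-1],[-0.37,-0.965,0,0,0,0,-1]]

```text
time: 3.95
tool_pos: [0.5479, 0.0311, 0.1675]
tcp_rot: [-3.132, -0.237, 0.007]
wrist_force: [0.4, 0.5, -1.7]
width: 0.548
grip_force: 63.5
```

>>> jog_arm:
  increments:
    - [[-0.37,-0.965,0,0,0,0,-1],[-0.37,-0.965,0,0,0,0,-1],[-0.37,-0.965,0,0,0,0,-1],[-0.37,-0.965,0,0,0,0,-1],[-0.37,-0.965,0,0,0,0,-1]]

```text
time: 4.37
tool_pos: [0.4712, 0.1655, 0.1679]
tcp_rot: [3.132, 0.238, -0.006]
wrist_force: [0.7, -0.3, -2.2]
width: 0.556
grip_force: 63.5
```

>>> jog_arm:
  increments:
    - [[-0.37,-0.965,0,0,0,0,-1],[-0.37,-0.965,0,0,0,0,-1],[-0.37,-0.965,0,0,0,0,-1],[0,0,0,0,0,0,-1],[0,0,0,0,0,0,-1]]

```text
time: 4.78
tool_pos: [0.4255, 0.2462, 0.1682]
tcp_rot: [3.131, 0.244, -0.005]
wrist_force: [-0.8, 0.2, -2.4]
width: 0.547
grip_force: 63.7
```

>>> jog_arm:
  increments:
    - [[0,0,0.5,0,0,0,-1],[0,0,0.5,0,0,0,-1],[0,0,0.5,0,0,0,-1],[0,0,0.5,0,0,0,-1],[0,0,0,0,0,0,-1]]

```text
time: 5.2
tool_pos: [0.4251, 0.2432, 0.1061]
tcp_rot: [3.129, 0.236, -0.012]
wrist_force: [-1.1, -0.8, -3.4]
width: 0.546
grip_force: 63.6
```

```bash
python3 - <<'E'
from h import *
plan(429,245.2,82,8.7);print(read_state()['tool_pos'])
E
```

```text
to (429, 245.2, 82, 8.7) shift [ 0.14 -0.05  0.8 ] turn z -0.01 rows 0.8
[0.42514201 0.24316068 0.10612522]
```

>>> jog_arm:
  increments:
    - [[0.14,-0.05,0.2,0,0,0,-1],[0,0,0.2,0,0,0,-1],[0,0,0.2,0,0,0,-1],[0,0,0.15,0,0,0,-1],[0,0,0,0,0,0,-1]]

```text
time: 5.62
tool_pos: [0.4311, 0.2474, 0.087]
tcp_rot: [3.132, 0.238, -0.002]
wrist_force: [0.7, 0.2, -2.7]
width: 0.552
grip_force: 63.7
```

>>> jog_arm:
  increments:
    - [[0,0,0.1,0,0,0,-1],[0,0,0.1,0,0,0,-1],[0,0,0,0,0,0,-1],[0,0,0,0,0,0,-1],[0,0,0,0,0,0,-1]]

```text
time: 6.03
tool_pos: [0.4316, 0.2479, 0.0821]
tcp_rot: [-3.132, -0.239, -0.0]
wrist_force: [0.6, 0.7, -1.9]
width: 0.549
grip_force: 63.7
```

>>> jog_arm:
  increments:
    - [[0,0,0.06,0,0,0,-1],[0,0,0,0,0,0,-1],[0,0,0.05,0,0,0,-1],[0,0,0,0,0,0,-1],[0,0,0,0,0,0,-1]]

```text
time: 6.45
tool_pos: [0.4321, 0.2481, 0.0809]
tcp_rot: [-3.132, -0.238, -0.001]
wrist_force: [-7.0, -3.7, 16.2]
width: 0.55
grip_force: 66.0
```

>>> jog_arm:
  increments:
    - [[0,0,0,0,0,0,1],[0,0,0,0,0,0,1],[0,0,0,0,0,0,1],[0,0,0,0,0,0,1],[0,0,0,0,0,0,1]]

```text
time: 6.87
tool_pos: [0.4316, 0.2478, 0.0784]
tcp_rot: [3.132, 0.238, -0.0]
wrist_force: [-0.2, 0.4, 0.3]
width: 0.995
grip_force: 0.0
```

>>> jog_arm:
  increments:
    - [[0,0,-0.8,0,0,0,1],[0,0,-0.8,0,0,0,1],[0,0,-0.8,0,0,0,1],[0,0,-0.8,0,0,0.9,1],[0,0,-0.3,0,0,0.9,1]]

```text
time: 7.28
tool_pos: [0.4333, 0.2486, 0.187]
tcp_rot: [-3.138, 0.064, -0.007]
wrist_force: [0.6, -0.3, 1.3]
width: 0.999
grip_force: 0.0
```

```bash
python3 - <<'E'
from h import *
s=read_state();p,d=viewer.read_camera('wrist');cv2.imwrite('pics/w3.png',p)
blobs('wrist',p,'orange',.035,s,mina=300)
plan(431.2,-82.6,180,-1.7)
E
```

```text
orange px [330. 255.] n 3507 ctr 432.0 247.7 mean [431.  240.9] size 64.0 47.0 ang 8.4
orange px [383. 309.] n 516 ctr 395.2 221.4 mean [398.4 212.3] size 74.6 15.1 ang -58.2
to (431.2, -82.6, 180, -1.7) shift [ 0.24 11.05  0.26] turn z -0.15 rows 11.0
```

View pics/w3.png

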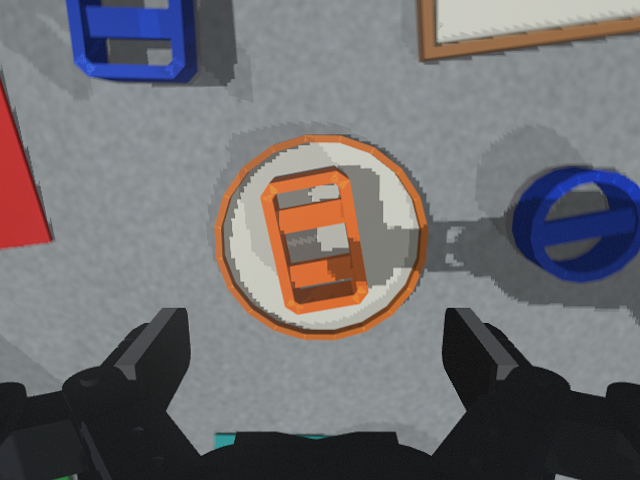

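The orange rectangle sits centred in the dish: die at (315,240), dish at (322,237). Next is the hexagon.

>>> jog_arm:
  increments:
    - [[0.02,0.92,0,0,0,0,1],[0.02,0.92,0,0,0,0,1],[0.02,0.92,0,0,0,0,1],[0.02,0.92,0,0,0,0,1],[0.02,0.92,0,0,0,0,1]]

```text
time: 7.75
tool_pos: [0.4288, 0.1086, 0.1826]
tcp_rot: [3.141, -0.053, -0.002]
wrist_force: [-0.7, -0.3, 0.7]
width: 1.004
grip_force: 0.0
```

>>> jog_arm:
  increments:
    - [[0.02,0.92,0,0,0,0,1],[0.02,0.92,0,0,0,0,1],[0.02,0.92,0,0,0,0,1],[0.02,0.92,0,0,0,0,1],[0.02,0.92,0,0,0,0,1]]

```text
time: 8.17
tool_pos: [0.4267, -0.0295, 0.1827]
tcp_rot: [-3.141, 0.054, 0.002]
wrist_force: [1.0, -0.7, -0.3]
width: 0.999
grip_force: 0.0
```

>>> jog_arm:
  increments:
    - [[0.02,0.92,0,0,0,0,1],[0.02,0.92,0,0,0,0,1],[0,0,0,0,0,0,1],[0,0,0,0,0,0,1],[0,0,0,0,0,0,1]]

```text
time: 8.58
tool_pos: [0.4262, -0.0831, 0.1828]
tcp_rot: [-3.14, 0.057, 0.002]
wrist_force: [-0.0, 0.1, -1.0]
width: 0.998
grip_force: 0.0
```

```bash
python3 - <<'E'
from h import *
s=read_state();p,d=viewer.read_camera('wrist');cv2.imwrite('pics/w4.png',p)
blobs('wrist',p,'blue',.032,s,mina=300)
plan(431.2,-82.6,76,-1.7)
E
```

```text
blue px [316. 242.] n 8759 ctr 431.6 -83.7 mean [431.  -83.7] size 65.6 65.4 ang 42.4
blue px [ 24. 229.] n 4122 ctr 439.4 70.6 mean [444.3  71.1] size 63.6 28.4 ang -13.3
to (431.2, -82.6, 76, -1.7) shift [ 0.17 -0.01  3.56] turn z -0.06 rows 3.6
```

View pics/w4.png

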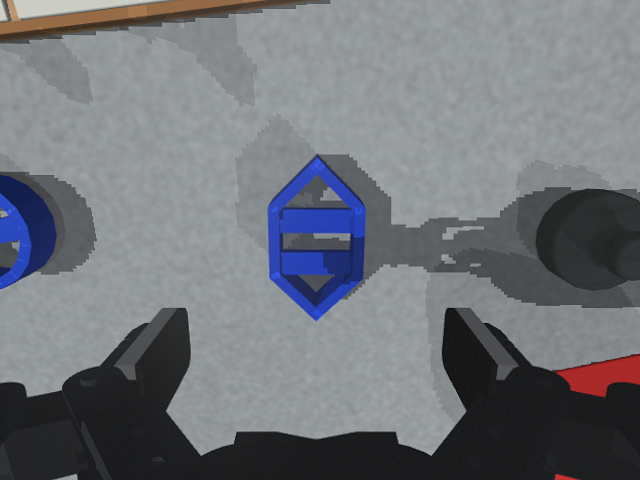

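The hexagon is centred at (317,238) and aligned with the gripper.

>>> jog_arm:
  increments:
    - [[0.18,0.02,0.7,0,0,0,1],[0,0,0.7,0,0,0,1],[0,0,0.7,0,0,0,1],[0,0,0.7,0,0,0,1],[0,0,0.7,0,0,0,1]]

```text
time: 9.05
tool_pos: [0.432, -0.0828, 0.0776]
tcp_rot: [-3.141, 0.053, -0.0]
wrist_force: [0.6, -0.0, 0.6]
width: 1.0
grip_force: 0.0
```

>>> jog_arm:
  increments:
    - [[0,0,0,0,0,0,1],[0,0,0,0,0,0,-1],[0,0,0,0,0,0,-1],[0,0,0,0,0,0,-1],[0,0,0,0,0,0,-1]]

```text
time: 9.47
tool_pos: [0.4336, -0.0844, 0.0803]
tcp_rot: [3.14, -0.057, 0.006]
wrist_force: [0.4, 0.4, -1.1]
width: 0.595
grip_force: 63.0
```

>>> jog_arm:
  increments:
    - [[0,0,0,0,0,0,-1],[0,0,0,0,0,0,-1],[0,0,0,0,0,0,-1],[0,0,0,0,0,0,-1],[0,0,0,0,0,0,-1]]

```text
time: 9.88
tool_pos: [0.4336, -0.0844, 0.0803]
tcp_rot: [3.141, -0.058, 0.006]
wrist_force: [0.1, 1.8, 6.1]
width: 0.596
grip_force: 64.0
```

>>> jog_arm:
  increments:
    - [[0,0,-0.5,0,0,0,-1],[0,0,-0.8,0,0,0,-1],[0,0,-0.8,0,0,0,-1],[0,0,-0.8,0,0,-0.6,-1],[0,0,0,0,0,-0.5,-1]]

```text
time: 10.3
tool_pos: [0.435, -0.0851, 0.1707]
tcp_rot: [3.136, 0.127, 0.014]
wrist_force: [1.1, -0.6, -0.8]
width: 0.597
grip_force: 63.3
```

```bash
python3 - <<'E'
from h import *
s=read_state();print(s['tool_pos'],head(s))
plan(626.1,-94,160,4.6)
E
```

```text
[ 0.43499049 -0.08509025  0.17065798] 4.656095666553418
to (626.1, -94, 160, 4.6) shift [6.33 0.81 0.36] turn z 0.01 rows 6.3
```

>>> jog_arm:
  increments:
    - [[0.8,0.1,0,0,0,0,-1],[0.8,0.1,0,0,0,0,-1],[0.8,0.1,0,0,0,0,-1],[0.8,0.1,0,0,0,0,-1],[0.8,0.1,0,0,0,0,-1]]

```text
time: 10.72
tool_pos: [0.5535, -0.0899, 0.1655]
tcp_rot: [-3.139, -0.123, 0.001]
wrist_force: [0.2, -1.5, -2.4]
width: 0.597
grip_force: 63.2
```

>>> jog_arm:
  increments:
    - [[0.8,0.1,0,0,0,0,-1],[0.8,0.1,0,0,0,0,-1],[0.8,0.1,0,0,0,0,-1],[0,0,0,0,0,0,-1],[0,0,0,0,0,0,-1]]

```text
time: 11.13
tool_pos: [0.626, -0.0932, 0.1653]
tcp_rot: [3.139, 0.124, -0.0]
wrist_force: [-0.2, 0.4, -2.5]
width: 0.59
grip_force: 63.1
```

>>> jog_arm:
  increments:
    - [[0,0,0.5,0,0,0,-1],[0,0,0.5,0,0,0,-1],[0,0,0.5,0,0,0,-1],[0,0,0.4,0,0,0,-1],[0,0,0,0,0,0,-1]]

```text
time: 11.55
tool_pos: [0.6219, -0.0927, 0.1052]
tcp_rot: [-3.138, -0.123, 0.011]
wrist_force: [-0.5, 0.3, -1.6]
width: 0.599
grip_force: 63.2
```

```bash
python3 - <<'E'
from h import *
s=read_state();print(s['tool_pos'],head(s))
plan(628.1,-94,88,4.6)
E
```

```text
[ 0.62189064 -0.09265359  0.10516225] 4.489718139572419
to (628.1, -94, 88, 4.6) shift [0.2  0.06 0.57] turn z -0.02 rows 0.6
```

>>> jog_arm:
  increments:
    - [[0.1,0.04,0.15,0,0,0,-1],[0,0,0.15,0,0,0,-1],[0,0,0.1,0,0,0,-1],[0,0,0,0,0,0,-1],[0,0,0,0,0,0,-1]]

```text
time: 11.97
tool_pos: [0.6286, -0.0941, 0.0969]
tcp_rot: [3.139, 0.123, 0.0]
wrist_force: [0.5, 0.6, -1.6]
width: 0.598
grip_force: 63.2
```

>>> jog_arm:
  increments:
    - [[0,0,0.06,0,0,0,-1],[0,0,0,0,0,0,-1],[0,0,0,0,0,0,-1],[0,0,0,0,0,0,-1],[0,0,0,0,0,0,-1]]

```text
time: 12.38
tool_pos: [0.6285, -0.0941, 0.0949]
tcp_rot: [3.139, 0.123, 0.0]
wrist_force: [-0.4, -0.4, -2.6]
width: 0.595
grip_force: 63.2
```

7.5 mm left to go.

>>> jog_arm:
  increments:
    - [[0,0,0.08,0,0,0,-1],[0,0,0.08,0,0,0,-1],[0,0,0.05,0,0,0,-1],[0,0,0,0,0,0,-1],[0,0,0,0,0,0,-1]]

```text
time: 12.8
tool_pos: [0.6282, -0.094, 0.0881]
tcp_rot: [-3.139, -0.123, 0.001]
wrist_force: [0.1, 0.2, -1.2]
width: 0.597
grip_force: 63.2
```

>>> jog_arm:
  increments:
    - [[0,0,0.04,0,0,0,-1],[0,0,0.0,0,0,0,-1],[0,0,0,0,0,0,-1],[0,0,0,0,0,0,-1],[0,0,0,0,0,0,-1]]

```text
time: 13.22
tool_pos: [0.6286, -0.0941, 0.0874]
tcp_rot: [3.139, 0.123, 0.001]
wrist_force: [0.1, 0.3, -1.0]
width: 0.6
grip_force: 63.3
```

>>> jog_arm:
  increments:
    - [[0,0,0.05,0,0,0,-1],[0,0,0.0,0,0,0,-1],[0,0,0,0,0,0,-1],[0,0,0,0,0,0,-1],[0,0,0,0,0,0,-1]]

```text
time: 13.63
tool_pos: [0.6286, -0.0941, 0.0874]
tcp_rot: [3.139, 0.123, 0.001]
wrist_force: [-4.0, -0.3, 7.7]
width: 0.598
grip_force: 64.4
```

>>> jog_arm:
  increments:
    - [[0,0,0,0,0,0,1],[0,0,0,0,0,0,1],[0,0,0,0,0,0,1],[0,0,0,0,0,0,1],[0,0,0,0,0,0,1]]

```text
time: 14.05
tool_pos: [0.6284, -0.0941, 0.0856]
tcp_rot: [-3.139, -0.123, 0.0]
wrist_force: [-0.4, 1.0, 1.0]
width: 1.0
grip_force: 0.0
```

>>> jog_arm:
  increments:
    - [[0,0,-0.8,0,0,0,1],[0,0,-0.8,0,0,0,1],[0,0,-0.8,0,0,0,1],[0,0,-0.8,0,0,0.6,1],[0,0,0,0,0,0.6,1]]

```text
time: 14.47
tool_pos: [0.6317, -0.0947, 0.1879]
tcp_rot: [3.139, -0.079, 0.015]
wrist_force: [1.0, -0.3, 0.2]
width: 1.0
grip_force: 0.0
```

```bash
python3 - <<'E'
from h import *
s=read_state();p,d=viewer.read_camera('wrist');cv2.imwrite('pics/w5.png',p)
blobs('wrist',p,'blue',.039,s,mina=300)
plan(568.7,333.3,180,-2.6)
E
```

```text
blue px [316. 265.] n 8255 ctr 626.5 -94.5 mean [626.1 -95.2] size 65.3 65.0 ang -40.7
to (568.7, 333.3, 180, -2.6) shift [ -2.71 -14.15   0.19] turn z -0.07 rows 14.2
```

View pics/w5.png

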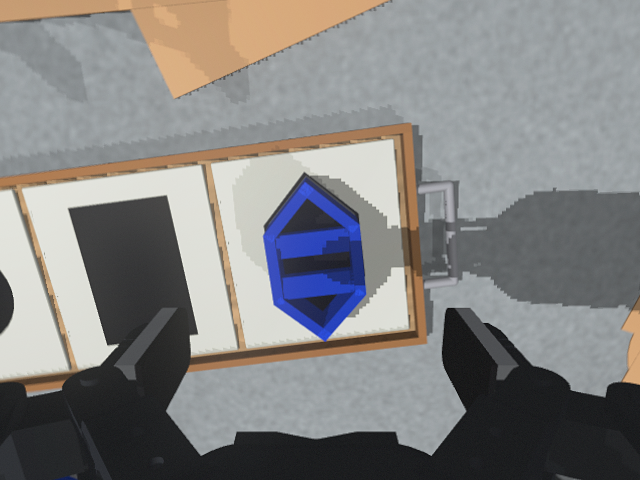

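The hexagon is placed at (316,258), covering its outline, 0.6 mm from centre and within 1°. Next is the blue rectangle.

>>> jog_arm:
  increments:
    - [[-0.17,-0.945,0,0,0,0,1],[-0.17,-0.945,0,0,0,0,1],[-0.17,-0.945,0,0,0,0,1],[-0.17,-0.945,0,0,0,0,1],[-0.17,-0.945,0,0,0,0,1]]

```text
time: 14.93
tool_pos: [0.6086, 0.0498, 0.1807]
tcp_rot: [3.141, -0.073, -0.003]
wrist_force: [0.4, -0.4, 0.0]
width: 0.998
grip_force: 0.0
```

>>> jog_arm:
  increments:
    - [[-0.17,-0.945,0,0,0,0,1],[-0.17,-0.945,0,0,0,0,1],[-0.17,-0.945,0,0,0,0,1],[-0.17,-0.945,0,0,0,0,1],[-0.17,-0.945,0,0,0,0,1]]

```text
time: 15.35
tool_pos: [0.5898, 0.1927, 0.1806]
tcp_rot: [3.14, -0.072, -0.003]
wrist_force: [0.4, 0.2, -0.2]
width: 1.001
grip_force: 0.0
```

>>> jog_arm:
  increments:
    - [[-0.17,-0.945,0,0,0,0,1],[-0.17,-0.945,0,0,0,0,1],[-0.17,-0.945,0,0,0,0,1],[-0.17,-0.945,0,0,0,0,1],[-0.17,-0.945,0,0,0,0,1]]

```text
time: 15.77
tool_pos: [0.571, 0.3354, 0.1805]
tcp_rot: [3.14, -0.072, -0.003]
wrist_force: [0.7, -0.1, 0.4]
width: 0.997
grip_force: 0.0
```

>>> jog_arm:
  increments:
    - [[0,0,0,0,0,0,1],[0,0,0,0,0,0,1],[0,0,0,0,0,0,1],[0,0,0,0,0,0,1],[0,0,0,0,0,0,1]]

```text
time: 16.18
tool_pos: [0.5721, 0.333, 0.1814]
tcp_rot: [3.14, -0.076, -0.001]
wrist_force: [-0.3, 0.6, -0.0]
width: 0.996
grip_force: 0.0
```

```bash
python3 - <<'E'
from h import *
s=read_state();p,d=viewer.read_camera('wrist');cv2.imwrite('pics/w6.png',p)
blobs('wrist',p,'blue',.032,s,mina=300)
plan(568.7,333.3,76,-2.6);print(s['tool_pos'])
E
```

```text
blue px [312. 258.] n 10182 ctr 570.5 334.9 mean [568.3 335. ] size 87.4 53.7 ang -2.9
to (568.7, 333.3, 76, -2.6) shift [-0.12 -0.    3.52] turn z -0.03 rows 3.5
[0.57210817 0.33300938 0.18139143]
```

>>> jog_arm:
  increments:
    - [[-0.05,-0.05,0.7,0,0,0,1],[0,0,0.7,0,0,0,1],[0,0,0.7,0,0,0,1],[0,0,0.7,0,0,0,1],[0,0,0.65,0,0,0,1]]

```text
time: 16.65
tool_pos: [0.5707, 0.3348, 0.0774]
tcp_rot: [3.141, -0.076, -0.0]
wrist_force: [-0.5, 0.3, -0.1]
width: 1.004
grip_force: 0.0
```

>>> jog_arm:
  increments:
    - [[0,0,0,0,0,0,1],[0,0,0,0,0,0,-1],[0,0,0,0,0,0,-1],[0,0,0,0,0,0,-1],[0,0,0,0,0,0,-1]]

```text
time: 17.07
tool_pos: [0.5721, 0.3365, 0.0808]
tcp_rot: [-3.139, 0.074, -0.006]
wrist_force: [1.5, 0.2, -1.9]
width: 0.618
grip_force: 65.0
```

>>> jog_arm:
  increments:
    - [[0,0,0,0,0,0,-1],[0,0,0,0,0,0,-1],[0,0,0,0,0,0,-1],[0,0,0,0,0,0,-1],[0,0,0,0,0,0,-1]]

```text
time: 17.48
tool_pos: [0.572, 0.3365, 0.0806]
tcp_rot: [-3.139, 0.074, -0.005]
wrist_force: [0.8, -0.9, 6.4]
width: 0.62
grip_force: 66.0
```

>>> jog_arm:
  increments:
    - [[0,0,-0.5,0,0,0,-1],[0,0,-0.8,0,0,0,-1],[0,0,-0.8,0,0,-0.4,-1],[0,0,-0.8,0,0,-0.4,-1],[0,0,0,0,0,-0.4,-1]]

```text
time: 17.9
tool_pos: [0.5731, 0.3374, 0.1721]
tcp_rot: [-3.135, -0.127, -0.013]
wrist_force: [2.4, 0.6, -1.4]
width: 0.62
grip_force: 65.3
```

```bash
python3 - <<'E'
from h import *
s=read_state();print(s['tool_pos'],head(s))
plan(617.1,18.6,160,4.6)
E
```

```text
[0.57311309 0.33744588 0.17211226] 4.625363811593517
to (617.1, 18.6, 160, 4.6) shift [ 0.61 10.71  0.4 ] turn z 0.0 rows 10.7
```

>>> jog_arm:
  increments:
    - [[0.064,0.971,0,0,0,0,-1],[0.064,0.971,0,0,0,0,-1],[0.064,0.971,0,0,0,0,-1],[0.064,0.971,0,0,0,0,-1],[0.064,0.971,0,0,0,0,-1]]

```text
time: 18.32
tool_pos: [0.591, 0.1903, 0.1656]
tcp_rot: [3.139, 0.124, -0.001]
wrist_force: [0.3, -1.1, -1.6]
width: 0.618
grip_force: 65.1
```

>>> jog_arm:
  increments:
    - [[0.064,0.971,0,0,0,0,-1],[0.064,0.971,0,0,0,0,-1],[0.064,0.971,0,0,0,0,-1],[0.064,0.971,0,0,0,0,-1],[0.064,0.971,0,0,0,0,-1]]

```text
time: 18.73
tool_pos: [0.612, 0.0457, 0.1657]
tcp_rot: [-3.139, -0.124, 0.001]
wrist_force: [0.3, 0.6, -2.9]
width: 0.624
grip_force: 65.1
```

>>> jog_arm:
  increments:
    - [[0.064,0.971,0,0,0,0,-1],[0,0,0,0,0,0,-1],[0,0,0,0,0,0,-1],[0,0,0,0,0,0,-1],[0,0,0,0,0,0,-1]]

```text
time: 19.15
tool_pos: [0.6164, 0.019, 0.1654]
tcp_rot: [-3.139, -0.124, 0.001]
wrist_force: [-0.3, 0.9, -2.9]
width: 0.618
grip_force: 65.1
```

```bash
python3 - <<'E'
from h import *
s=read_state();print(s['tool_pos'],head(s))
plan(618.6,18.6,87.6,4.6)
E
```

```text
[0.61637798 0.01897174 0.16535106] 4.53917805922657
to (618.6, 18.6, 87.6, 4.6) shift [0.07 0.02 2.59] turn z -0.01 rows 2.6
```

>>> jog_arm:
  increments:
    - [[0.07,0.02,0.6,0,0,0,-1],[0,0,0.6,0,0,0,-1],[0,0,0.6,0,0,0,-1],[0,0,0.4,0,0,0,-1],[0,0,0.1,0,0,0,-1]]

```text
time: 19.57
tool_pos: [0.6168, 0.0188, 0.0934]
tcp_rot: [-3.139, -0.126, 0.008]
wrist_force: [-0.5, 0.5, -2.3]
width: 0.618
grip_force: 65.0
```

>>> jog_arm:
  increments:
    - [[0,0,0.1,0,0,0,-1],[0,0,0.1,0,0,0,-1],[0,0,0.05,0,0,0,-1],[0,0,0,0,0,0,-1],[0,0,0,0,0,0,-1]]

```text
time: 19.98
tool_pos: [0.6195, 0.0176, 0.0896]
tcp_rot: [3.139, 0.123, 0.002]
wrist_force: [-0.8, -0.3, -2.4]
width: 0.616
grip_force: 65.0
```

>>> jog_arm:
  increments:
    - [[0,0,0.05,0,0,0,-1],[0,0,0.04,0,0,0,-1],[0,0,0,0,0,0,-1],[0,0,0,0,0,0,-1],[0,0,0,0,0,0,-1]]

```text
time: 20.4
tool_pos: [0.6196, 0.0176, 0.0876]
tcp_rot: [3.139, 0.123, 0.002]
wrist_force: [-1.7, -0.8, 5.7]
width: 0.619
grip_force: 66.0
```

>>> jog_arm:
  increments:
    - [[0,0,0,0,0,0,1],[0,0,0,0,0,0,1],[0,0,0,0,0,0,1],[0,0,0,0,0,0,1],[0,0,0,0,0,0,1]]

```text
time: 20.82
tool_pos: [0.6189, 0.0177, 0.0859]
tcp_rot: [-3.139, -0.123, 0.0]
wrist_force: [-1.3, 0.4, 0.8]
width: 1.0
grip_force: 0.0
```

>>> jog_arm:
  increments:
    - [[0,0,-0.8,0,0,0,1],[0,0,-0.8,0,0,0,1],[0,0,-0.8,0,0,0,1],[0,0,-0.8,0,0,0,1],[0,0,0,0,0,0,1]]

```text
time: 21.23
tool_pos: [0.6223, 0.0177, 0.1881]
tcp_rot: [3.139, 0.123, 0.015]
wrist_force: [0.7, 0.7, 0.8]
width: 1.0
grip_force: 0.0
```

```bash
python3 - <<'E'
from h import *
s=read_state();p,d=viewer.read_camera('wrist');cv2.imwrite('pics/w7.png',p)
blobs('wrist',p,'blue',.039,s,mina=300)
plan(441.8,100.5,180,4.6)
E
```

```text
blue px [516. 256.] n 11684 ctr 629.2 -90.8 mean [630.2 -90.7] size 73.9 65.0 ang 49.0
blue px [317. 264.] n 9772 ctr 617.6 17.2 mean [616.6  16.2] size 85.0 53.7 ang 4.5
to (441.8, 100.5, 180, 4.6) shift [-5.74 -3.23  0.19] turn z -0.02 rows 5.7
```

View pics/w7.png

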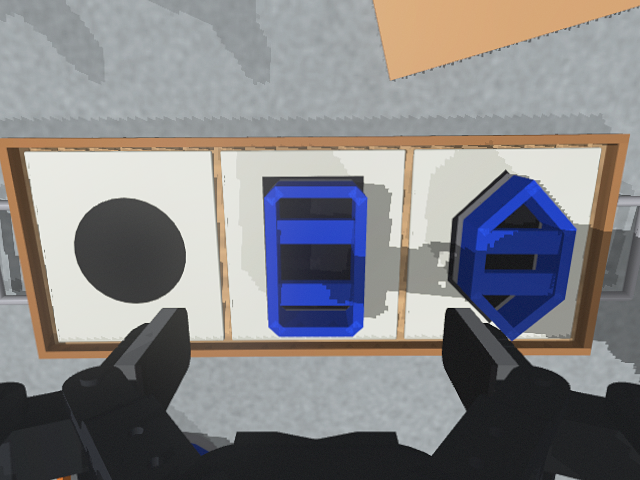

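The rectangle covers its outline at (315,258), within 1.5 mm, and the hexagon is still in place. The round die is last.

>>> jog_arm:
  increments:
    - [[-0.81,-0.46,0,0,0,0,1],[-0.81,-0.46,0,0,0,0,1],[-0.81,-0.46,0,0,0,0,1],[-0.81,-0.46,0,0,0,0,1],[-0.81,-0.46,0,0,0,0,1]]

```text
time: 21.7
tool_pos: [0.4901, 0.0772, 0.1803]
tcp_rot: [3.139, 0.123, -0.005]
wrist_force: [0.0, 0.7, 1.1]
width: 1.001
grip_force: 0.0
```

>>> jog_arm:
  increments:
    - [[-0.81,-0.46,0,0,0,0,1],[-0.81,-0.46,0,0,0,0,1],[0,0,0,0,0,0,1],[0,0,0,0,0,0,1],[0,0,0,0,0,0,1]]

```text
time: 22.12
tool_pos: [0.4418, 0.1006, 0.1816]
tcp_rot: [3.139, 0.124, -0.0]
wrist_force: [-0.4, 0.7, 0.9]
width: 0.995
grip_force: 0.0
```

```bash
python3 - <<'E'
from h import *
s=read_state();p,d=viewer.read_camera('wrist');cv2.imwrite('pics/w8.png',p)
blobs('wrist',p,'blue',.032,s,mina=300)
plan(441.8,100.5,77,4.6);print(s['tool_pos'])
E
```

```text
blue px [316. 253.] n 7209 ctr 442.4 100.2 mean [441.3 100.3] size 64.4 61.5 ang -21.6
to (441.8, 100.5, 77, 4.6) shift [-0.02 -0.    3.49] turn z -0.02 rows 3.5
[0.44181367 0.10058056 0.18155383]
```

>>> jog_arm:
  increments:
    - [[0,0,0.71,0,0,0,1],[0,0,0.71,0,0,0,1],[0,0,0.71,0,0,0,1],[0,0,0.71,0,0,0,1],[0,0,0.7,0,0,0,1]]

```text
time: 22.58
tool_pos: [0.4431, 0.1002, 0.0749]
tcp_rot: [3.139, 0.122, 0.001]
wrist_force: [-0.3, -0.1, -0.4]
width: 0.996
grip_force: 0.0
```

>>> jog_arm:
  increments:
    - [[0,0,0,0,0,0,1],[0,0,0,0,0,0,-1],[0,0,0,0,0,0,-1],[0,0,0,0,0,0,-1],[0,0,0,0,0,0,-1]]

```text
time: 23.0
tool_pos: [0.4433, 0.1007, 0.0774]
tcp_rot: [-3.139, -0.123, -0.005]
wrist_force: [0.9, -0.2, -2.1]
width: 0.713
grip_force: 65.0
```

>>> jog_arm:
  increments:
    - [[0,0,0,0,0,0,-1],[0,0,0,0,0,0,-1],[0,0,0,0,0,0,-1],[0,0,0,0,0,0,-1],[0,0,0,0,0,0,-1]]

```text
time: 23.42
tool_pos: [0.4432, 0.1008, 0.0773]
tcp_rot: [-3.139, -0.124, -0.005]
wrist_force: [-0.4, -1.5, 6.2]
width: 0.711
grip_force: 65.9
```

>>> jog_arm:
  increments:
    - [[0,0,-0.5,0,0,0,-1],[0,0,-0.8,0,0,0,-1],[0,0,-0.8,0,0,0,-1],[0,0,-0.8,0,0,0,-1],[0,0,0,0,0,0,-1]]

```text
time: 23.83
tool_pos: [0.4446, 0.1012, 0.1674]
tcp_rot: [-3.138, -0.124, -0.013]
wrist_force: [1.0, 0.8, -1.1]
width: 0.708
grip_force: 65.9
```

```bash
python3 - <<'E'
from h import *
s=read_state();print(s['tool_pos'],head(s))
plan(608.3,131.2,160,4.6)
E
```

```text
[0.44455997 0.10122723 0.16742701] 4.51260354213539
to (608.3, 131.2, 160, 4.6) shift [ 5.52 -0.56  0.25] turn z -0.01 rows 5.5
```

>>> jog_arm:
  increments:
    - [[0.8,-0.08,0,0,0,0,-1],[0.8,-0.08,0,0,0,0,-1],[0.8,-0.08,0,0,0,0,-1],[0.8,-0.08,0,0,0,0,-1],[0.8,-0.08,0,0,0,0,-1]]

```text
time: 24.25
tool_pos: [0.5604, 0.1221, 0.1612]
tcp_rot: [3.139, 0.124, -0.004]
wrist_force: [0.6, 0.1, -1.8]
width: 0.711
grip_force: 65.8
```

>>> jog_arm:
  increments:
    - [[0.8,-0.08,0,0,0,0,-1],[0.8,-0.08,0,0,0,0,-1],[0,0,0,0,0,0,-1],[0,0,0,0,0,0,-1],[0,0,0,0,0,0,-1]]

```text
time: 24.67
tool_pos: [0.6065, 0.1304, 0.1611]
tcp_rot: [3.139, 0.123, -0.006]
wrist_force: [0.4, -0.6, -1.2]
width: 0.71
grip_force: 65.8
```

```bash
python3 - <<'E'
from h import *
s=read_state();print(s['tool_pos'],head(s))
plan(608.5,131.2,84.3,4.6)
E
```

```text
[0.6064836  0.13036482 0.16110058] 4.504994910751524
to (608.5, 131.2, 84.3, 4.6) shift [ 0.07 -0.02  2.56] turn z -0.02 rows 2.6
```

>>> jog_arm:
  increments:
    - [[0.04,-0.03,0.6,0,0,0,-1],[0,0,0.6,0,0,0,-1],[0,0,0.6,0,0,0,-1],[0,0,0.4,0,0,0,-1],[0,0,0.1,0,0,0,-1]]

```text
time: 25.08
tool_pos: [0.6058, 0.131, 0.0907]
tcp_rot: [3.138, 0.123, -0.01]
wrist_force: [-0.2, -0.1, -1.5]
width: 0.708
grip_force: 65.8
```

>>> jog_arm:
  increments:
    - [[0,0,0.1,0,0,0,-1],[0,0,0.08,0,0,0,-1],[0,0,0.04,0,0,0,-1],[0,0,0,0,0,0,-1],[0,0,0,0,0,0,-1]]

```text
time: 25.5
tool_pos: [0.6097, 0.1317, 0.0882]
tcp_rot: [-3.139, -0.123, -0.002]
wrist_force: [-0.3, -0.3, -1.9]
width: 0.709
grip_force: 65.8
```

>>> jog_arm:
  increments:
    - [[0,0,0.05,0,0,0,-1],[0,0,0,0,0,0,-1],[0,0,0,0,0,0,-1],[0,0,0,0,0,0,-1],[0,0,0,0,0,0,-1]]

```text
time: 25.92
tool_pos: [0.6091, 0.1316, 0.0858]
tcp_rot: [-3.139, -0.123, -0.0]
wrist_force: [0.9, -0.8, -1.3]
width: 0.712
grip_force: 65.8
```

>>> jog_arm:
  increments:
    - [[0,0,0.05,0,0,0,-1],[0,0,0.03,0,0,0,-1],[0,0,0,0,0,0,-1],[0,0,0,0,0,0,-1],[0,0,0,0,0,0,-1]]

```text
time: 26.33
tool_pos: [0.6093, 0.1316, 0.0843]
tcp_rot: [-3.139, -0.123, -0.001]
wrist_force: [-2.4, -0.1, 5.4]
width: 0.71
grip_force: 66.5
```

>>> jog_arm:
  increments:
    - [[0,0,0,0,0,0,1],[0,0,0,0,0,0,1],[0,0,0,0,0,0,1],[0,0,0,0,0,0,1],[0,0,0,0,0,0,1]]

```text
time: 26.75
tool_pos: [0.609, 0.1315, 0.0832]
tcp_rot: [3.139, 0.123, -0.0]
wrist_force: [-0.3, -0.2, 0.0]
width: 1.0
grip_force: 0.0
```

>>> jog_arm:
  increments:
    - [[0,0,-0.8,0,0,0,1],[0,0,-0.8,0,0,0,1],[0,0,-0.8,0,0,0,1],[0,0,-0.8,0,0,0,1],[0,0,-0.8,0,0,0,1]]

```text
time: 27.17
tool_pos: [0.6089, 0.1315, 0.2043]
tcp_rot: [3.139, 0.123, -0.001]
wrist_force: [0.2, 0.7, -0.2]
width: 0.999
grip_force: 0.0
```

>>> jog_arm:
  increments:
    - [[-1,0,-0.7,0,0,0,1],[-1,0,-0.7,0,0,0,1],[-1,0,-0.7,0,0,0,1],[-1,0,-0.7,0,0,0,1],[-1,0,0,0,0,0,1]]

```text
time: 27.58
tool_pos: [0.4604, 0.1201, 0.2921]
tcp_rot: [-3.138, -0.123, -0.012]
wrist_force: [0.0, 1.1, 1.5]
width: 1.0
grip_force: 0.0
```

>>> jog_arm:
  increments:
    - [[0,0,0,0,0,0,1],[0,0,0,0,0,0,1],[0,0,0,0,0,0,1],[0,0,0,0,0,0,1],[0,0,0,0,0,0,1]]

```text
time: 28.0
tool_pos: [0.4603, 0.1198, 0.2869]
tcp_rot: [3.139, 0.123, -0.001]
wrist_force: [-0.1, -0.0, -0.3]
width: 0.999
grip_force: 0.0
```

```bash
python3 - <<'E'
from h import *
s=read_state();p,d=viewer.read_camera('top');cv2.imwrite('pics/top1.png',p)
blobs('top',p,'blue',.039,box=(150,120,450,280))
blobs('top',p,'orange',.033,box=(490,150,540,210))
blobs('top',p,'dark',.05,box=(450,230,490,270))
w,_=viewer.read_camera('scene');cv2.imwrite('pics/scene1.png',w)
E
```

```text
blue px [401. 158.] n 735 ctr 623.7 -92.6 mean [623.4 -92.3] size 67.6 63.9 ang -40.7
blue px [353. 163.] n 646 ctr 615.4 14.0 mean [616.3  12.2] size 89.9 48.8 ang 9.2
orange px [516. 181.] n 546 ctr 571.4 -344.9 mean [ 571.6 -345.6] size 60.6 55.6 ang -47.7
dark px [471. 249.] n 531 ctr 421.9 -233.0 mean [ 421.2 -232.6] size 56.2 51.0 ang 88.7
```

View pics/top1.png

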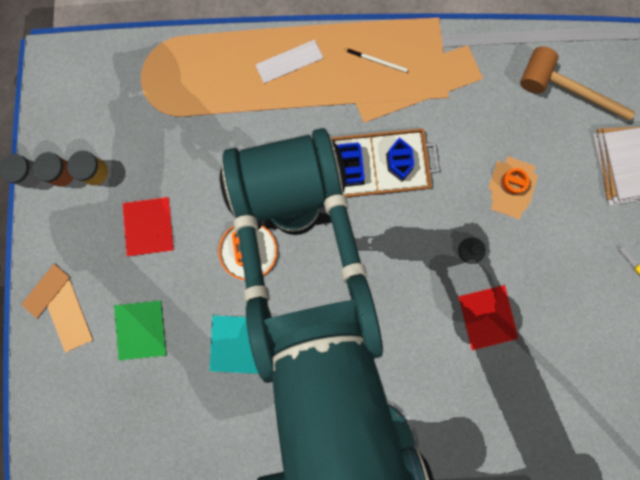

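View pics/scene1.png

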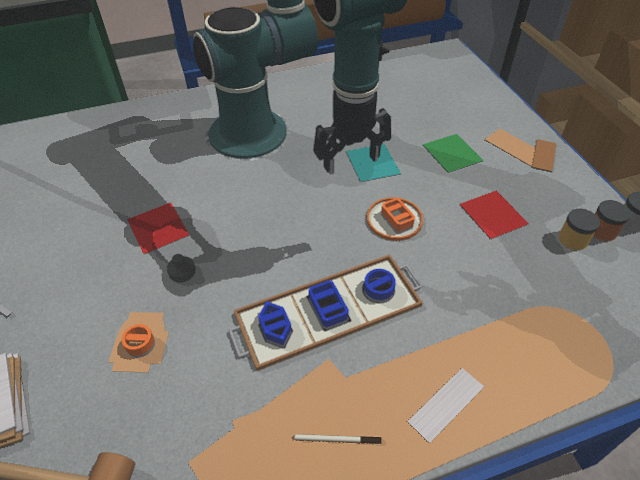

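The scene view shows all three blue dies on their panels at (275,325), (328,303) and (379,284). The orange rectangle is in the dish at (398,215), and the weight (181,268) and orange round (138,340) have not moved. I check the round die and the dish numerically before handing in.

```bash
python3 - <<'E'
from h import *
w=cv2.imread('pics/scene1.png')
blobs('scene',w,'blue',.036,box=(240,250,420,360))
blobs('scene',w,'orange',.033,box=(378,200,416,232))
from workcell import bot
print(bot.finish_job())
E
```

```text
blue px [380. 282.] n 415 ctr 604.9 134.3 mean [607.6 134.2] size 61.1 58.7 ang -24.2
blue px [328. 302.] n 797 ctr 618.9 19.4 mean [618.6  19.1] size 94.6 54.0 ang 5.0
blue px [274. 321.] n 747 ctr 626.5 -92.0 mean [625.5 -91.8] size 70.7 68.5 ang 47.6
the job is handed in; nothing more can be done
None
```

The job is handed in after about 28 s of robot time. By camera, each blue die stands on its own panel within about 5 mm of centre, the orange rectangle is in the dish about 4 mm off centre, and the orange round die and weight look unmoved; the hand-in returned no verdict.

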